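Pin the menu board into its counter stand

ROBOT

A 6-joint arm with a two-finger parallel gripper is mounted at the origin on the work surface. World frame = base frame: x ahead of the robot, y to its left, z up, the work surface at z = 0. Lengths are in m, angles in rad, forces in N, time in s.
With the tool pointing down it reaches from about 0.3 to 0.85 m from the base axis. Payload 4.2 kg.
Tool frame: the origin (TCP) lies midway between the tips of the shut fingers; the grasp point (between the pads) lies bot.grip_point_offset behind it (bot.grip_point_offset is the distance from the TCP to the grasp point, in m); z points along the fingers, y is the line along which they close (so a half turn about z gives the same grasp; the last joint's range is limited). The gripper opens to 91 mm and grips with 3 to 60 N. Pads are 32 mm wide; open, the fingers measure 118 mm over their backs; the gripper's body (76 mm by 178 mm) begins 60 mm behind the grasp point.
Start: joints at [1.147, 0.32, 1.565, -0, 1.257, -0.02], TCP at [0.226, 0.529, 0.214] pointing down, gripper open.
Joint ranges: [-3.11, 3.11], [-0.84, 2.01], [0.21, 2.61], [-1.34, 4.49], [0.05, 2.63], [-2.56, 2.56]. Speed limits (rad/s): [2.57, 2.57, 3.14, 3.14, 3.14, 3.14].

INTERFACE

Orientations are given as a unit quaternion [x, y, z, w].
In Python, from cell import bot gives the robot as it stands.
- The arm moves only by the shell command python3 -m crank 'ROWS' [FORCE]. ROWS is JSON, one flat list of numbers, 7 for each row, row after row: the turn, a rotation vector about the tool's x, y, z in degrees, then the shift along the tool's x, y, z in m, then the opening, from 0 (shut) to 1 (fully open). A call has 1 to 5 rows; each row is the pose to reach, as a shift and turn from the pose commanded when the call began, along the tool's axes at that moment; what a row does not reach only later rows make up. A row lasts 1/10 s, in which the tool goes at most 50 mm and 8.59 degrees, less where a joint would pass 70% of its speed; a pose out of reach is approached as far as the arm can. A call with a gripper value outside its range is refused whole. The fingers move at their own pace and stop on an object; FORCE is the grip in N (left out, the last holds). Time passes only in rows, so rows that repeat a pose let the fingers close. It gives the time, the measured TCP pose, the force, the opening and the grip force at its end, in the units of the state.
- bot.observe(): the state, without advancing time (a new reading comes with each control period).
- bot.capture(name): name is "scene" or "side" or "wrist"; returns a dict with "color" (420x560x3 uint8, blue, green, red), "z_map" (420x560 float32, m along the optical axis (not along the pixel's ray), 0 where there is no reading), "camera_matrix" (3x3 intrinsics, pixels), "rvec" (rotation vector, rad) and "tvec" (3), from world to camera coordinates, as OpenCV has them; the wrist camera has in their place "tool_from_camera" (4x4, takes a point from camera to tool coordinates, whose origin is the TCP and whose axes are the flange's). Camera axes: x right, y down, z forward; pixel columns grow to the right and rows downward; lengths in m; the calibration is good to about 2 mm. A picture is of the moment at which its call begins: read the wrist's pose just before it.
- bot.hand_in(): hands the job in; it is judged then, once.
The state is a dict: "time": time; "q": joint angles; "qd": joint speeds; "joint_torque": joint torques, N m; "tcp_pos": TCP position; "tcp_rot": TCP orientation; "ft_force": force on the tool from outside, world axes, zero at the start; "ft_torque": the same for the moment, N m; "grip_width": finger opening in m; "grasp_force": force on a finger pad.
Only numpy, scipy, OpenCV 4.12 (cv2) and the standard library are available. Lean on these libraries where they do the work, as an engineer would, in place of code of your own. Each camera call takes 0.05 s, during which the arm holds its last target. There are 200 camera calls.

TASK

Take the menu board out of the sloping wooden rack, stand it upright on its long thin edge between the lugs of the steel counter stand and set it down without dropping it. Then push the loose retaining pin through the holes of the lugs and the board, from either side, until its handle is against the lug, and let go. Leave the bottle, the tumbler and the carton where they are.

Things in the scene. Friction and masses are not known exactly. Their poses are not given: they have to be found in the camera images.
- board: Loose plywood menu board, 150 wide (y), 95 tall (z), 12 mm thick (x), 0.14 kg, black strip on the upper part of both like faces. Origin: centre of its long lower edge, z up through the board. At the start it leans 32 degrees from vertical in the rack, its top towards the robot; the lower 50 mm of its back rest on the rack, a 20 mm lip guards its front 2 mm off.
- board_hole (a point): Centre of the 17 mm hole through the board (along x): half way across its width, 34 mm above its lower edge, mid thickness. Axes as the board's.
- rack: Fixed wooden rack that holds the board leaning; base 130 (x) by 160 mm (y), origin under its base. The board's lower edge starts at about x +30, height 26 mm; its top at x -20, height 107 mm. Over its front an aluminium order-slip rail runs along y between two posts at y +-98 mm: x +46 to +72, height 163 to 185 mm. It blocks an upright gripper over the board; one leaning like the board clears it.
- stand: Fixed steel stand. Base plate 110 (x) by 180 (y) by 8 mm; origin under its centre. A slot 15 mm wide runs along y at x = 0: two lugs, 44 mm wide (y) at the middle, flared on top to 27 mm, 71 mm above the counter; low guides (top 30 mm up) at y +-63 mm, end stops at y +-77.5 mm. The board's lower edge rests on the plate, 8 mm above the counter.
- stand_hole (a point): Midpoint between the lugs on the axis of the 12.5 mm holes through both lugs, 42 mm above the counter. Axes as the stand's: holes run along x. Each lug is 10 mm thick; outer lug faces at x +-17.5 mm.
- pin: Loose retaining pin lying on the counter, 0.04 kg: round steel shank 10 mm thick, 55 mm long, tapered tip, on a black square handle 14 x 14 x 50 mm. Origin on its axis at the shoulder between them; x points to the tip: handle x -50 to 0 mm, shank 0 to 55 mm. When home, the shoulder lies against a lug's outer face.
- pin_mid (a point): Point on the pin's axis, in the shank, 17.5 mm from the shoulder: midway between the lugs when the pin is home, from either side.
- bottle: Bystander: brown glass bottle, 62 mm across, 220 mm tall. Origin at its underside.
- tumbler: Bystander: clear glass tumbler, 72 mm across, 90 mm tall. Origin at its underside.
- carton: Bystander: blue carton, 75 x 120 x 32 mm. Origin at its underside.
Things that resemble listed ones, but are neither listed nor needed, are in the scene too. Leave any blue or green look-alike of the pin alone.

How it is judged:
By the outcome, as a careful person would: the job done as asked, in the order asked, and still so for the second after the job is handed in, with the robot touching nothing.
It also fails if it takes over 64 s, if anything falls off the work surface, if the arm or the gripper's body presses on something with over 40 N, if the wrist force passes 120 N, or if a joint passes its speed limit or range.

## Working session

There is one attempt and no reset: what is moved stays moved. The work goes in short steps, Python scripts to look and compute and a shell command to move; the robot and the scene stay as the last step left them, time stands still between calls to the robot, and variables do not carry over. Pictures are saved under pics/ and viewed, at most 10 in all, crops included, and the job is handed in when it is done.

```bash
ls; mkdir -p pics; cat > h.py <<'E'
import numpy as np,cv2
from scipy.spatial.transform import Rotation as R
from cell import bot
def cap(n):
    s=bot.observe(); d=bot.capture(n)
    if n=="wrist":
        T=np.eye(4);T[:3,:3]=R.from_quat(s["tcp_rot"]).as_matrix();T[:3,3]=s["tcp_pos"]
        d["wc"]=T@np.array(d["tool_from_camera"])
    else:
        r=cv2.Rodrigues(np.array(d["rvec"],float))[0];T=np.eye(4);T[:3,:3]=r.T;T[:3,3]=-r.T@np.array(d["tvec"],float).ravel()
        d["wc"]=T
    np.savez("last_"+n+".npz",**{k:d[k] for k in("color","z_map","camera_matrix","wc")})
    return d
def ray(d,uv):
    K=np.array(d["camera_matrix"]);p=np.linalg.solve(K,[uv[0],uv[1],1.])
    return d["wc"][:3,3],d["wc"][:3,:3]@p
def onz(d,uv,z):
    o,v=ray(d,uv);return o+v*(z-o[2])/v[2]
def cloud(d):
    K=np.array(d["camera_matrix"]);h,w=d["z_map"].shape;u,v=np.meshgrid(np.arange(w),np.arange(h));z=d["z_map"]
    P=np.stack([(u-K[0,2])/K[0,0]*z,(v-K[1,2])/K[1,1]*z,z],-1)
    return P@d["wc"][:3,:3].T+d["wc"][:3,3]
E
python3 - <<'E'
from h import *
print(bot.grip_point_offset,bot.observe())
a=cap("scene");b=cap("side");
print(a["wc"].round(3),b["wc"].round(3))
cv2.imwrite("pics/a.png",a["color"]);cv2.imwrite("pics/b.png",b["color"])
E
```

```text
pics
0.0188 {'time': 0.0, 'q': array([ 1.14701661e+00,  3.20296833e-01,  1.56565045e+00, -6.31020844e-06,
        1.25737459e+00, -2.00266257e-02]), 'qd': array([-0.00177577, -0.00159923,  0.00158339,  0.00017918,  0.00139501,
       -0.00194579]), 'joint_torque': array([-3.88665849e-04, -4.12468207e+01, -2.31980646e+01,  7.25367316e-02,
        4.58641886e-02, -1.38056494e-04]), 'tcp_pos': array([0.22571676, 0.52831587, 0.21312853]), 'tcp_rot': array([ 2.00507091e-01,  9.79691869e-01, -8.44068683e-04, -1.87361629e-04]), 'ft_force': array([ 0.18373966, -0.2476462 , -0.22234484]), 'ft_torque': array([-0.02829536,  0.00703162,  0.00300788]), 'grasp_force': 0.0, 'grip_width': 0.09086654332825524}
[[-0.663  0.377 -0.646  1.51 ]
 [ 0.748  0.359 -0.559  0.845]
 [ 0.021 -0.854 -0.52   0.862]
 [ 0.     0.     0.     1.   ]] [[ 0.829 -0.398  0.394  0.074]
 [-0.56  -0.594  0.578 -0.764]
 [ 0.004 -0.699 -0.715  1.004]
 [ 0.     0.     0.     1.   ]]
```

View pics/a.png

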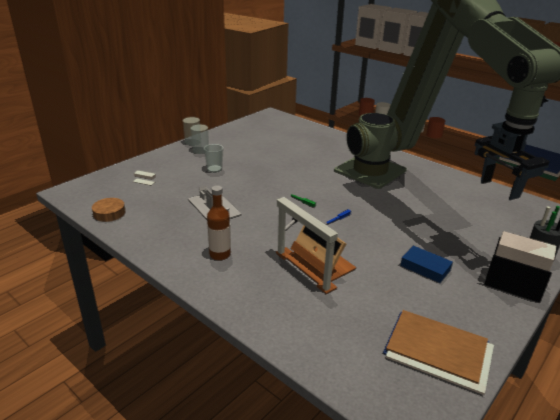

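View pics/b.png

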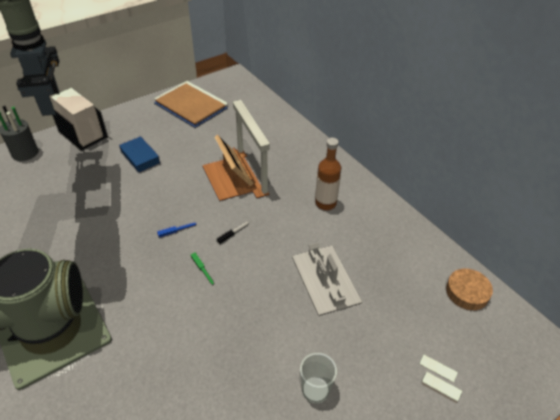

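Side view: three pin-like things are in it: blue (177,230), black-handled steel (232,233) and green (202,268). The black handle with a bare steel shank fits. The rack is at (235,165), stand at (327,278), bottle at (327,180), tumbler at (318,378). I'll enlarge that area and measure it.

```bash
python3 - <<'E'
from h import *
b=dict(np.load("last_side.npz"));a=dict(np.load("last_scene.npz"))
c=b["color"][95:325,140:380];cv2.imwrite("pics/c.png",cv2.resize(c,None,fx=2.6,fy=2.6,interpolation=cv2.INTER_CUBIC))
for n,d in(("side",b),("scene",a)):
    P=cloud(d)
    print(n,"table z med",np.median(P[...,2][(abs(P[...,2])<.03)&(d["z_map"]>0)]))
for n,uv in dict(blue=(177,230),pinh=(226,237),pintip=(247,225),stand=(327,278),rack=(235,165),bottle=(327,205),tumb=(318,390)).items(): print(n,onz(b,uv,0.007).round(3), cloud(b)[uv[1],uv[0]].round(3))
# rack: orange base
hsv=cv2.cvtColor(b["color"],cv2.COLOR_BGR2HSV);P=cloud(b)
sub=(P[...,0]>.3)&(P[...,0]<1)&(abs(P[...,1])<.6)&(b["z_map"]>0)
for z0,z1 in((.003,.02),(.02,.05),(.05,.09),(.09,.12),(.14,.2)):
    m=(sub&(P[...,2]>z0)&(P[...,2]<z1)).astype(np.uint8)
    k,l,st,ce=cv2.connectedComponentsWithStats(m)
    for i in range(1,k):
        if st[i,4]>15:
            q=P[l==i];r=cv2.minAreaRect(q[:,:2].astype(np.float32)*1000);print(z0,st[i].tolist(),np.round(r[0]),np.round(r[1]),round(r[2],1))
E
```

```text
side table z med -4.0563276710647855e-05
scene table z med 0.0009059934732358887
blue [0.365 0.107 0.007] [0.364 0.105 0.009]
pinh [0.459 0.014 0.007] [0.456 0.008 0.015]
pintip [0.527 0.019 0.007] [ 0.532  0.028 -0.004]
stand [ 0.596 -0.235  0.007] [ 0.582 -0.249  0.033]
rack [0.625 0.244 0.007] [0.572 0.147 0.103]
bottle [ 0.75  -0.041  0.007] [ 0.74  -0.052  0.022]
tumb [ 0.407 -0.445  0.007] [ 0.385 -0.466  0.073]
0.003 [170, 96, 59, 33, 847] [679. 538.] [124. 193.] 89.8
0.003 [89, 133, 20, 13, 96] [333. 586.] [67. 18.] 8.7
0.003 [202, 147, 67, 55, 1349] [597. 215.] [236. 152.] 76.7
0.003 [119, 148, 42, 26, 164] [381. 431.] [ 74. 153.] 34.0
0.003 [313, 201, 24, 10, 89] [740. -42.] [24. 64.] 50.7
0.003 [157, 222, 40, 16, 206] [366. 110.] [ 19. 105.] 83.2
0.003 [216, 222, 33, 23, 192] [482.  20.] [101.  18.] 10.8
0.003 [292, 245, 70, 70, 2167] [ 595. -231.] [187. 117.] 73.9
0.003 [190, 252, 26, 33, 202] [361. -40.] [113.  21.] 87.2
0.003 [446, 282, 43, 29, 208] [ 822. -461.] [45. 99.] 21.1
0.003 [305, 372, 24, 14, 181] [ 417. -427.] [20. 47.] 41.6
0.003 [422, 372, 34, 25, 399] [ 62
[... 1284 characters left out ...]
605. 205.] [159.  37.] 73.3
0.05 [261, 170, 7, 13, 75] [633.  97.] [18. 17.] 57.9
0.05 [316, 181, 24, 19, 247] [743. -41.] [35. 63.] 49.7
0.05 [327, 254, 11, 20, 118] [ 605. -237.] [45. 11.] 73.3
0.05 [317, 257, 11, 19, 98] [ 581. -229.] [47. 10.] 75.3
0.05 [300, 353, 37, 42, 742] [ 404. -439.] [72. 70.] 53.5
0.09 [80, 108, 17, 15, 127] [324. 588.] [48. 13.] 14.1
0.09 [236, 122, 6, 9, 48] [669. 289.] [17. 19.] 41.1
0.09 [215, 135, 25, 37, 250] [582. 208.] [156.  24.] 78.6
0.09 [261, 162, 7, 11, 60] [633.  97.] [15. 16.] 56.8
0.09 [317, 172, 24, 17, 197] [742. -40.] [34. 62.] 44.8
0.14 [233, 100, 37, 58, 702] [653. 194.] [219.  28.] 78.4
0.14 [319, 148, 22, 26, 335] [747. -35.] [38. 55.] 45.2
```

View pics/c.png

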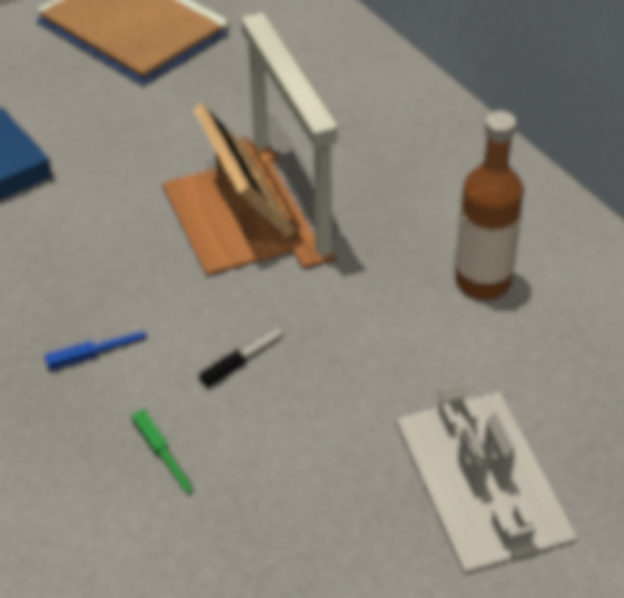

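The enlarged crop confirms the pin: black handle at crop (222,368), bare steel tip towards (280,333), and the blue and green ones are look-alikes. The rack measures at about (595,206) mm with yaw -11.4°, the stand at about (593,-232) with yaw -16°. Next I'll work out the leaning pre-grasp pose.

```bash
cat >> h.py <<'E'
def yaw(deg): return R.from_euler("z",deg,degrees=True).as_matrix()
def rel(p,Rm,note=""):
    s=bot.observe();C=R.from_quat(s["tcp_rot"]).as_matrix()
    rv=R.from_matrix(C.T@Rm).as_rotvec(degrees=True);sh=C.T@(np.asarray(p)-s["tcp_pos"])
    print(note,"turn",rv.round(2),"|%.1f|"%np.linalg.norm(rv),"shift",sh.round(4),"|%.3f|"%np.linalg.norm(sh))
def toolR(y,z):
    y=np.array(y)/np.linalg.norm(y);z=np.array(z)/np.linalg.norm(z);return np.stack([np.cross(y,z),y,z],1)
RO=np.array([.595,.206,0]);RY=-11.4
s32,c32=np.sin(np.radians(32)),np.cos(np.radians(32))
def boardgrip(up,off=0):  # TCP at distance 'up' from lower edge along board (m), off along normal
    A=yaw(RY);p=RO+A@(np.array([.03,0,.026])+up*np.array([-s32,0,c32])+off*np.array([c32,0,s32]))
    return p,A@toolR([c32,0,s32],[s32,0,-c32])
E
python3 - <<'E'
from h import *
print(boardgrip(.218)); rel(*boardgrip(.218))
E
```

```text
(array([0.51116486, 0.22290413, 0.21087448]), array([[ 0.19765734,  0.8313171 ,  0.51946458],
       [ 0.98027117, -0.16762293, -0.10474243],
       [ 0.        ,  0.52991926, -0.8480481 ]]))
 turn [-26.89 -21.76  76.11] |83.6| shift [-0.3825 -0.1687  0.0026] |0.418|
```

```bash
python3 -m crank '[-2.7,-2.2,7.6,-0.038,-0.017,-0.01,0.5, -5.4,-4.4,15.2,-0.076,-0.034,-0.02,0.5, -8,-6.5,22.8,-0.115,-0.051,-0.03,0.5, -10.8,-8.7,30.4,-0.153,-0.067,-0.03,0.5, -13.4,-10.9,38,-0.191,-0.084,-0.03,0.5]'; python3 -c "
from h import *
rel(*boardgrip(.218));print(bot.observe()['q'].round(2))"
```

```text
time: 0.6
tcp_pos: [0.3694, 0.375, 0.2443]
tcp_rot: [0.507, 0.849, 0.094, 0.115]
ft_force: [0.5, 0.1, -0.1]
grip_width: 0.054
grasp_force: 0.0
 turn [-13.28 -10.86  37.77] |41.5| shift [-0.196   0.0387  0.0665] |0.211|
[ 0.9   0.11  1.8  -0.24  1.02  0.51]
```

```bash
python3 -m crank '[-2.7,-2.2,7.6,-0.039,0.008,0.013,0.5, -5.4,-4.4,15.2,-0.078,0.016,0.026,0.5, -8,-6.5,22.7,-0.118,0.023,0.04,0.5, -10.7,-8.7,30.3,-0.157,0.031,0.053,0.5, -13.3,-10.9,37.8,-0.196,0.039,0.066,0.5]'; python3 -m crank '[0,0,0,0,0,0,0.5]'; python3 - <<'E'
from h import *
rel(*boardgrip(.218));print(bot.observe()['q'].round(2))
d=cap("wrist");cv2.imwrite("pics/d.png",d["color"])
P=cloud(d);z=d["z_map"]
for y0 in (-.06,-.04,-.02,0,.02,.04,.06):pass
A=yaw(RY);Q=(P-RO)@A
m=(z>0)
for lo,hi in((.003,.02),(.085,.095),(.095,.105),(.105,.118),(.155,.2)):
    k=m&(Q[...,2]>lo)&(Q[...,2]<hi)&(abs(Q[...,0])<.12)&(abs(Q[...,1])<.13)
    if k.sum()>20:q=Q[k];print(lo,k.sum(),np.percentile(q,[2,50,98],0).round(4).tolist(),cv2.minAreaRect((P[k][:,:2]*1000).astype(np.float32)))
# board front plane
k=m&(Q[...,2]>.05)&(Q[...,2]<.115)&(abs(Q[...,1])<.06)&(abs(Q[...,0])<.05)
print(k.sum())
E
```

```text
time: 1.1
tcp_pos: [0.5116, 0.2235, 0.2106]
tcp_rot: [0.744, 0.609, 0.174, 0.213]
ft_force: [1.0, 0.5, 0.6]
grip_width: 0.0457
grasp_force: 0.0
time: 1.2
tcp_pos: [0.5113, 0.222, 0.2088]
tcp_rot: [0.744, 0.61, 0.171, 0.214]
ft_force: [0.4, -0.2, 0.3]
grip_width: 0.0456
grasp_force: 0.0
 turn [-0.22  0.31  0.16] |0.4| shift [ 0.0008  0.0008 -0.0019] |0.002|
[ 0.63  0.13  1.97 -0.61  0.75  1.22]
0.003 9420 [[-0.0693, -0.075, 0.0059], [-0.0219, 0.02, 0.008], [0.0609, 0.1036, 0.0131]] ((595.2002563476562, 209.6576385498047), (219.0292510986328, 139.81825256347656), 78.83330535888672)
0.085 100 [[0.0509, 0.0943, 0.0853], [0.0521, 0.1005, 0.0895], [0.0638, 0.108, 0.0946]] ((668.2155151367188, 291.12158203125), (10.515536308288574, 19.627429962158203), 31.941452026367188)
0.095 612 [[-0.0257, -0.0527, 0.0962], [-0.0235, 0.0285, 0.1039], [0.0529, 0.1066, 0.105]] ((594.73681640625, 244.39466857910156), (181.64974975585938, 68.42937469482422), 49.75276565551758)
0.105 1506 [[-0.024, -0.0528, 0.1051], [-0.0186, 0.0248, 0.1076], [0.0523, 0.1052, 0.1159]] ((596.9290161132812, 243.74021911621094), (179.26722717285156, 71.19105529785156), 50.47076416015625)
0.155 6257 [[0.0447, -0.0173, 0.1643], [0.0468, 0.051, 0.184], [0.0693, 0.1087, 0.1862]] ((582.5850830078125, 254.46124267578125), (134.895263671875, 188.1547088623047), 77.8292007446289)
2037
```

View pics/d.png

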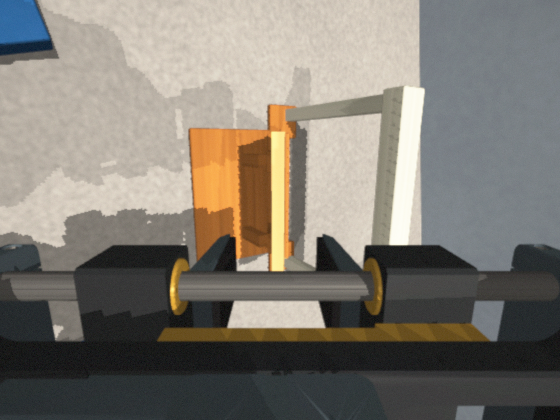

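The wrist view shows the board's thin top edge running between the fingers at column 277, from row 130 to 270, with the rail to the right at column 400. I'll fit the edge line for yaw and centring.

```bash
python3 - <<'E'
from h import *
d=dict(np.load("last_wrist.npz"));P=cloud(d);A=yaw(RY);Q=(P-RO)@A;z=d["z_map"]
k=(z>0)&(Q[...,2]>.1)&(Q[...,2]<.118)&(Q[...,0]<.01)&(Q[...,0]>-.05)
q=Q[k];n=(q-[.03,0,.026])@[c32,0,s32];u=(q-[.03,0,.026])@[-s32,0,c32];y=q[:,1]
print(k.sum(),"y",np.percentile(y,[0,1,99,100]).round(4),"u",np.percentile(u,[5,50,95]).round(4))
m=u>.092
for a in np.arange(-.06,.09,.02):
    j=m&(abs(y-a)<.01)
    if j.sum()>5: print(a.round(2),j.sum(),np.percentile(n[j],[3,50,97]).round(4),np.median(u[j]).round(4))
# rail & base
k=(z>0)&(Q[...,2]>.178)&(Q[...,2]<.19)&(abs(Q[...,1])<.09)&(Q[...,0]>.02)
print("rail xmin",np.percentile(Q[k][:,0],[2,98]));c=np.polyfit(Q[k][:,1],Q[k][:,0],1);print("slope deg",np.degrees(c[0]))
k=(z>0)&(Q[...,2]>.004)&(Q[...,2]<.011)&(Q[...,0]<.02)&(Q[...,0]>-.08)&(abs(Q[...,1]-.02)<.08)&(d["color"][...,0].astype(int)+40<d["color"][...,2])
print("base",np.percentile(Q[k],[1,99],0).round(4))
E
```

```text
1825 y [-0.0562 -0.0543  0.0761  0.077 ] u [0.0938 0.095  0.0962]
-0.06 69 [-0.0048  0.0001  0.0061] 0.0949
-0.04 230 [-0.0048  0.001   0.006 ] 0.095
-0.02 252 [-0.0058  0.      0.0058] 0.095
0.0 262 [-0.0058 -0.0001  0.0057] 0.095
0.02 271 [-0.0058 -0.0002  0.0055] 0.0951
0.04 284 [-0.0058 -0.0002  0.0053] 0.0951
0.06 296 [-0.0058 -0.0003  0.006 ] 0.0951
0.08 126 [-0.0058  0.0001  0.0059] 0.0952
rail xmin [0.04508585 0.06982915]
slope deg -0.32634133743782545
base [[-0.0697 -0.0561  0.0057]
 [ 0.0186  0.082   0.0097]]
```

The board lies within 1 mm of the model, and its centre is 1.5 mm towards +y. Descending along the lean.

```bash
python3 -m crank '[-0.2,0.3,0.2,0.002,0.001,0.025,0.5, -0.2,0.3,0.2,0.002,0.001,0.05,0.5, -0.2,0.3,0.2,0.002,0.001,0.08,0.5, -0.2,0.3,0.2,0.002,0.001,0.105,0.5, -0.2,0.3,0.2,0.002,0.001,0.12,0.5]'; python3 -m crank '[0,0,0,0,0,0,0.5]'; python3 -c "
from h import *
p,r=boardgrip(.068);rel(p+r[:,0]*.0015,r)"
```

```text
time: 1.75
tcp_pos: [0.5744, 0.215, 0.1081]
tcp_rot: [0.742, 0.611, 0.176, 0.212]
ft_force: [-0.2, -0.6, -0.8]
grip_width: 0.0457
grasp_force: 0.0
time: 1.85
tcp_pos: [0.5741, 0.2146, 0.1078]
tcp_rot: [0.743, 0.611, 0.175, 0.212]
ft_force: [0.1, -0.0, -0.1]
grip_width: 0.0455
grasp_force: 0.0
 turn [-0.05 -0.24  0.19] |0.3| shift [-0.0029  0.0009  0.029 ] |0.029|
```

```bash
python3 -m crank '[0,0,0.1,-0.002,0.001,0.015,0.5, 0,0,0.1,-0.002,0.001,0.029,0.5, 0,0,0.1,-0.002,0.001,0.029,0.15, 0,0,0.1,-0.002,0.001,0.029,0.0, 0,0,0.1,-0.002,0.001,0.029,0.0]' 25; python3 -m crank '[0,0,0,0,0,0,0,0,0,0,0,0,0,0,0,0,0,0,0,0,0,0,0,0,0,0,0,0]' 25;  python3 -c "
from h import *
p,r=boardgrip(.068);rel(p+r[:,0]*.0015,r)"
```

```text
time: 2.35
tcp_pos: [0.5901, 0.2102, 0.0869]
tcp_rot: [0.743, 0.609, 0.178, 0.212]
ft_force: [-0.4, 0.3, 0.2]
grip_width: 0.0248
grasp_force: 0.0
time: 2.75
tcp_pos: [0.5901, 0.2098, 0.0864]
tcp_rot: [0.743, 0.609, 0.178, 0.212]
ft_force: [-5.2, 0.3, 5.2]
grip_width: 0.0114
grasp_force: 25.0
 turn [ 0.15 -0.38 -0.02] |0.4| shift [-0.0013 -0.0018  0.0021] |0.003|
```

Gripped: width 11.4 mm at 25 N. Lifting along the lean.

```bash
python3 -m crank '[0,0,0,0,0,-0.02,0, 0,0,0,0,0,-0.05,0, 0,0,0,0,0,-0.09,0, 0,0,0,0,0,-0.12,0, 0,0,0,0,0,-0.15,0]' 40; cat >> h.py <<'E'
SO=np.array([.593,-.2325,0]);SY=-16.
def stand(x,y,z): A=yaw(SY);return SO+A@np.array([x,y,z]),A@toolR([1,0,0],[0,0,-1])
E
python3 -c "
from h import *
rel(*stand(0,0,.24))"
```

```text
time: 3.25
tcp_pos: [0.5107, 0.2242, 0.2135]
tcp_rot: [0.743, 0.609, 0.177, 0.212]
ft_force: [0.1, -0.0, -0.5]
grip_width: 0.0117
grasp_force: 40.0
 turn [32.03 -1.58  4.55] |32.4| shift [-0.4318  0.1591  0.066 ] |0.465|
```

```bash
python3 -m crank '[2,-0.1,0.3,-0.02,0.008,0.0,0, 5,-0.3,0.7,-0.06,0.022,0.0,0, 8,-0.4,1.1,-0.105,0.038,0.01,0, 12,-0.6,1.7,-0.155,0.057,0.02,0, 16,-0.8,2.3,-0.205,0.076,0.02,0]'; python3 -c "
from h import *
rel(*stand(0,0,.24))"
```

```text
time: 3.75
tcp_pos: [0.5435, 0.0146, 0.2331]
tcp_rot: [0.779, 0.612, 0.089, 0.105]
ft_force: [0.7, 0.4, -1.4]
grip_width: 0.0115
grasp_force: 40.0
 turn [15.8  -0.84  2.29] |16.0| shift [-0.2284  0.1047  0.0203] |0.252|
```

```bash
python3 -m crank '[3.5,-0.2,0.5,-0.048,0.022,0.004,0, 7,-0.4,1,-0.096,0.044,0.008,0, 11,-0.6,1.5,-0.145,0.066,0.012,0, 14,-0.8,2,-0.19,0.087,0.017,0, 15.8,-0.8,2.3,-0.225,0.103,0.02,0]';python3 -m crank '[0,0,0,0,0,0,0,0,0,0,0,0,0,0]'; python3 - <<'E'
from h import *
rel(*stand(0,0,.24))
d=cap("wrist");a=cap("scene");b=cap("side")
cv2.imwrite("pics/e.png",np.hstack([d["color"],b["color"][130:,150:430]][0:1]))
A=yaw(SY);Q=(cloud(d)-SO)@A;z=d["z_map"]
for lo,hi in((.005,.012),(.02,.034),(.06,.068),(.068,.076)):
  for cam,DD in(("w",d),("sc",a),("sd",b)):
    Q=(cloud(DD)-SO)@A;z=DD["z_map"]
    k=(z>0)&(Q[...,2]>lo)&(Q[...,2]<hi)&(abs(Q[...,0])<.07)&(abs(Q[...,1])<.1)
    n,l,st,ce=cv2.connectedComponentsWithStats(k.astype(np.uint8))
    for i in range(1,n):
        if st[i,4]>8:print(cam,lo,st[i,4],np.percentile(Q[l==i],[2,98],0).round(4).tolist())
# board in side/wrist
for cam,DD in(("w",d),("sd",b),("sc",a)):
    P=cloud(DD);s=bot.observe();C=R.from_quat(s["tcp_rot"]).as_matrix();T=(P-s["tcp_pos"])@C
    k=(DD["z_map"]>0)&(abs(T[...,1])<.015)&(abs(T[...,0])<.09)&(T[...,2]<.09)&(T[...,2]>-.03)
    if k.sum():print(cam,"board",k.sum(),np.percentile(T[k],[1,50,99],0).round(4).tolist())
E
```

```text
time: 4.25
tcp_pos: [0.5932, -0.2297, 0.2405]
tcp_rot: [0.799, 0.601, 0.001, 0.001]
ft_force: [1.5, 0.1, -1.6]
grip_width: 0.0117
grasp_force: 40.0
time: 4.45
tcp_pos: [0.5926, -0.2281, 0.2398]
tcp_rot: [0.8, 0.601, 0.001, 0.001]
ft_force: [-0.6, 0.3, -1.5]
grip_width: 0.012
grasp_force: 40.0
 turn [ 0.14 -0.07 -0.17] |0.2| shift [-0.0041  0.0016 -0.0002] |0.004|
w 0.005 3113 [[-0.0541, -0.0502, 0.0063], [-0.0192, 0.0883, 0.0096]]
w 0.005 3206 [[0.0169, -0.052, 0.0063], [0.054, 0.0881, 0.0097]]
sc 0.005 231 [[0.0107, -0.0858, 0.0056], [0.0542, 0.0433, 0.0117]]
sc 0.005 159 [[-0.0566, -0.0275, 0.0056], [-0.0177, 0.0952, 0.0117]]
sd 0.005 1815 [[-0.0538, -0.0889, 0.0052], [0.053, 0.085, 0.0113]]
sc 0.02 37 [[-0.0103, -0.0834, 0.0203], [0.0143, -0.0477, 0.0336]]
sc 0.02 26 [[0.0127, -0.0202, 0.0206], [0.0188, 0.0252, 0.0338]]
sd 0.02 109 [[-0.0137, 0.0492, 0.0208], [0.0131, 0.0825, 0.0337]]
sd 0.02 39 [[0.0064, -0.0237, 0.0208], [0.0171, 0.0194, 0.0336]]
sd 0.02 47 [[-0.0177, -0.0232, 0.02], [-0.0086, 0.0219, 0.0335]]
sd 0.02 36 [[0.0072, -0.0745, 0.0232], [0.0147, -0.0506, 0.032]]
sd 0
[... 236 characters left out ...]
, 0.0208, 0.0673]]
sd 0.06 22 [[-0.0175, -0.023, 0.0603], [-0.0087, -0.0022, 0.0672]]
w 0.068 21 [[-0.0166, 0.0005, 0.0682], [-0.0163, 0.0219, 0.0697]]
w 0.068 139 [[0.0133, -0.0198, 0.0681], [0.017, 0.0223, 0.0719]]
sc 0.068 9 [[0.0109, -0.0182, 0.0685], [0.0167, 0.0163, 0.0725]]
sd 0.068 29 [[0.0093, -0.022, 0.0683], [0.0169, 0.0174, 0.0737]]
sd 0.068 9 [[-0.0164, -0.0069, 0.0684], [-0.012, 0.0059, 0.071]]
w board 4933 [[-0.0264, -0.0129, -0.0288], [0.0285, 0.0005, -0.023], [0.0714, 0.0134, -0.0036]]
sd board 1206 [[-0.0786, -0.0139, -0.0281], [-0.0312, -0.0056, 0.0197], [0.0704, 0.0106, 0.0707]]
sc board 705 [[-0.0769, -0.0085, -0.0283], [0.0199, 0.0043, 0.0195], [0.0769, 0.0145, 0.0684]]
```

View pics/e.png

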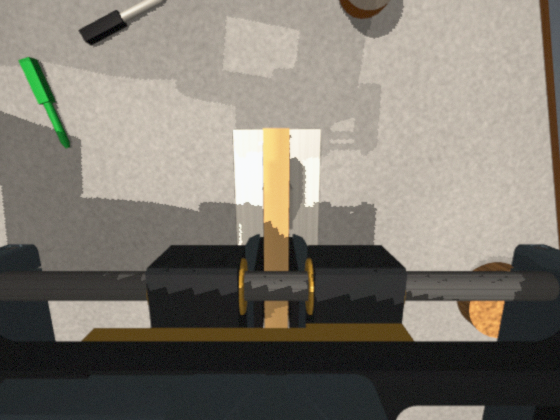

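The wrist view shows the board upright, its top edge at column 277 (rows 128–330), centred over the stand's plate (columns 233–320). I'll check yaw and ends precisely.

```bash
python3 - <<'E'
from h import *
d=dict(np.load("last_wrist.npz"));P=cloud(d);z=d["z_map"]
A=yaw(SY);Q=(P-SO)@A
k=(z>0)&(Q[...,2]>.004)&(Q[...,2]<.012)
xs,lo,hi=[],[],[]
for y in np.arange(.0,.085,.006):
    j=k&(abs(Q[...,1]-y)<.003)&(abs(Q[...,0])<.065)
    if j.sum()>20: xs.append(y);lo.append(Q[j][:,0].min());hi.append(Q[j][:,0].max())
print("base edges slope deg",[np.degrees(np.polyfit(xs,v,1)[0]).round(2) for v in(lo,hi)],np.median(lo),np.median(hi))
j=k&(abs(Q[...,0])<.05)&(abs(Q[...,0])>.02);print("ymax",np.percentile(Q[j][:,1],[98,99.5,100]))
s=bot.observe();C=R.from_quat(s["tcp_rot"]).as_matrix();T=(P-s["tcp_pos"])@C
k=(z>0)&(abs(T[...,1])<.015)&(T[...,2]<-.015)&(T[...,2]>-.032)&(T[...,0]>.02)&(T[...,0]<.09)
t=T[k];print("board end",np.percentile(t[:,0],[98,99.5,100]),"z",np.median(t[:,2]))
for x in np.arange(.025,.075,.01):
    j=abs(t[:,0]-x)<.005;print(x.round(3),np.percentile(t[j,1],[2,98]).round(4),np.median(t[j,2]).round(4))
# board bottom via side camera colour: lowest board points
b=dict(np.load("last_side.npz"));T=(cloud(b)-s["tcp_pos"])@C
k=(b["z_map"]>0)&(abs(T[...,1])<.02)&(abs(T[...,0])<.09)&(T[...,2]<.09)&(T[...,2]>-.03)
t=T[k]
for x in(-.06,-.03,0,.03,.06):
    j=abs(t[:,0]-x)<.01;print(x,"zmin/max",t[j,2].min().round(4),t[j,2].max().round(4),"y",np.percentile(t[j,1],[5,50]).round(4))
E
```

```text
base edges slope deg [np.float64(-0.3), np.float64(0.06)] -0.05441941531731036 0.054183331750260376
ymax [0.08822161 0.09046435 0.09068054]
board end [0.07113221 0.07197155 0.07203634] z -0.022938832635306928
0.025 [-0.0057  0.0068] -0.0231
0.035 [-0.0054  0.0065] -0.023
0.045 [-0.0052  0.0065] -0.0229
0.055 [-0.0051  0.0064] -0.023
0.065 [-0.0051  0.0064] -0.0228
-0.06 zmin/max -0.0273 0.0736 y [-0.0069 -0.0057]
-0.03 zmin/max -0.028 0.0717 y [-0.0071 -0.0059]
0 zmin/max -0.0297 0.0713 y [-0.0163 -0.0058]
0.03 zmin/max -0.0102 0.0721 y [-0.0068 -0.0058]
0.06 zmin/max -0.0211 0.0727 y [-0.007  -0.0058]
```

```bash
python3 -m crank '[0.1,0,-0.1,-0.0015,0.001,0.02,0, 0.1,0,-0.1,-0.0015,0.001,0.045,0, 0.1,0,-0.1,-0.0015,0.001,0.07,0, 0.1,0,-0.1,-0.0015,0.001,0.085,0, 0.1,0,-0.1,-0.0015,0.001,0.085,0]'; python3 - <<'E'
from h import *
rel(*stand(0,0,.24))
A=yaw(SY)
for c in("scene","side","wrist"):
    d=cap(c);Q=(cloud(d)-SO)@A;z=d["z_map"]
    def rng(lo,hi,xm=.06,ym=.1):
        k=(z>0)&(Q[...,2]>lo)&(Q[...,2]<hi)&(abs(Q[...,0])<xm)&(abs(Q[...,1])<ym)
        return k.sum(),np.percentile(Q[k],[1,99],0).round(4).tolist() if k.sum() else 0
    print(c,"board",rng(.1,.17,.02),"base",rng(.005,.012))
E
```

```text
time: 5.1
tcp_pos: [0.5921, -0.2266, 0.1543]
tcp_rot: [0.798, 0.603, -0.0, -0.001]
ft_force: [0.6, 0.2, -0.6]
grip_width: 0.0119
grasp_force: 40.0
 turn [-0.11 -0.06  0.18] |0.2| shift [-0.0054  0.0023 -0.0858] |0.086|
scene board (np.int64(420), [[-0.0104, -0.0698, 0.1017], [0.0112, 0.0846, 0.1693]]) base (np.int64(382), [[-0.0558, -0.0859, 0.0052], [0.0558, 0.0934, 0.0118]])
side board (np.int64(630), [[-0.0165, -0.0734, 0.1007], [0.0047, 0.074, 0.1693]]) base (np.int64(1580), [[-0.0547, -0.09, 0.0051], [0.0532, 0.0857, 0.0116]])
wrist board (np.int64(176), [[-0.0152, 0.0212, 0.1571], [0.014, 0.0235, 0.1697]]) base (np.int64(8782), [[-0.0541, -0.0289, 0.0061], [0.0538, 0.0908, 0.0097]])
```

```bash
python3 -m crank '[-0.1,0,0.1,-0.003,0.0005,0,0,-0.1,0,0.1,-0.003,0.0005,0,0,-0.1,0,0.1,-0.003,0.0005,0,0]'; python3 - <<'E'
from h import *
rel(*stand(0,0,.15))
A=yaw(SY)
for c in("scene","side","wrist"):
    d=cap(c);Q=(cloud(d)-SO)@A;z=d["z_map"]
    def rng(lo,hi,xm=.06,y0=-.1,y1=.1):
        k=(z>0)&(Q[...,2]>lo)&(Q[...,2]<hi)&(abs(Q[...,0])<xm)&(Q[...,1]<y1)&(Q[...,1]>y0)
        return k.sum(),np.percentile(Q[k],[.5,50,99.5],0).round(4).tolist() if k.sum() else 0
    print(c,"board",rng(.1,.17,.02),"base",rng(.005,.012))
    if c=="wrist":
        for y in(.03,.05,.065):print("top",rng(.165,.19,.025,y-.005,y+.005))
        print("end",rng(.165,.19,.025,.03))
        print("lug",rng(.06,.075,.05))
cv2.imwrite("pics/f.png",d["color"])
E
```

```text
time: 5.55
tcp_pos: [0.5937, -0.2321, 0.1569]
tcp_rot: [0.799, 0.601, 0.002, 0.002]
ft_force: [-0.2, -0.5, -0.5]
grip_width: 0.0119
grasp_force: 40.0
 turn [ 0.34 -0.02 -0.05] |0.3| shift [-0.0006 -0.0006  0.0069] |0.007|
scene board (np.int64(411), [[-0.0077, -0.0751, 0.1004], [0.0049, 0.0166, 0.1356], [0.0151, 0.0796, 0.1699]]) base (np.int64(386), [[-0.0563, -0.0864, 0.0051], [0.0195, -0.0015, 0.0086], [0.0554, 0.0944, 0.0119]])
side board (np.int64(623), [[-0.0145, -0.078, 0.1008], [-0.0053, -0.0308, 0.1312], [0.0078, 0.0729, 0.1697]]) base (np.int64(1590), [[-0.0551, -0.0909, 0.005], [-0.0215, -0.0302, 0.0077], [0.0539, 0.0875, 0.0118]])
wrist board (np.int64(192), [[-0.0149, 0.0168, 0.1563], [0.0071, 0.0188, 0.1647], [0.0148, 0.0193, 0.17]]) base (np.int64(9057), [[-0.0544, -0.034, 0.006], [-0.0128, 0.0372, 0.008], [0.0544, 0.0904, 0.0099]])
top (np.int64(514), [[-0.0063, 0.0251, 0.1741], [-0.0003, 0.0301, 0.1809], [0.0062, 0.0349, 0.1826]])
top (np.int64(558), [[-0.006, 0.045, 0.1792], [-0.0001, 0.0501, 0.181], [0.0058, 0.0549, 0.1823]])
top (np.int64(583), [[-0.0064, 0.0602, 0.1744], [-0.0003, 0.0652, 0.1808], [0.0063, 0.0696, 0.1825]])
end (np.int64(2528), [[-0.0061, 0.0302, 0.1753], [-0.0003, 0.0534, 0.1809], [0.0059, 0.0748, 0.1824]])
lug (np.int64(497), [[-0.0169, -0.0081, 0.0618], [-0.0111, 0.0087, 0.0691], [0.0164, 0.0233, 0.0715]])
```

```bash
python3 -m crank '[0.1,0,0,0.0005,0,0.012,0,0.1,0,0,0.0005,0,0.024,0,0.1,0,0,0.0005,0,0.036,0,0.1,0,0,0.0005,0,0.046,0,0.1,0,0,0.0005,0,0.055,0]';python3 -m crank '[0,0,0,0,0,0,0,0,0,0,0,0,0,0]'; python3 - <<'E'
from h import *
rel(*stand(0,0,.079))
A=yaw(SY)
for c in("scene","side","wrist"):
    d=cap(c);Q=(cloud(d)-SO)@A;z=d["z_map"]
    def rng(lo,hi,xm=.06,y0=-.1,y1=.1):
        k=(z>0)&(Q[...,2]>lo)&(Q[...,2]<hi)&(abs(Q[...,0])<xm)&(Q[...,1]<y1)&(Q[...,1]>y0)
        return k.sum(),np.percentile(Q[k],[.5,50,99.5],0).round(4).tolist() if k.sum() else 0
    print(c,"board",rng(.08,.115,.02),"base",rng(.005,.012))
    if c=="wrist":
        print("end",rng(.11,.14,.025,.03))
E
```

```text
time: 6.2
tcp_pos: [0.5935, -0.2313, 0.0996]
tcp_rot: [0.799, 0.602, 0.001, 0.0]
ft_force: [0.4, 0.2, -1.1]
grip_width: 0.0119
grasp_force: 40.0
time: 6.4
tcp_pos: [0.594, -0.2315, 0.1011]
tcp_rot: [0.799, 0.602, 0.001, 0.001]
ft_force: [0.2, 0.2, -0.9]
grip_width: 0.0117
grasp_force: 40.0
 turn [ 0.17 -0.03 -0.04] |0.2| shift [-0.0013 -0.0008  0.022 ] |0.022|
scene board (np.int64(125), [[-0.0072, -0.0757, 0.0807], [0.0051, -0.0005, 0.0978], [0.0162, 0.0799, 0.1146]]) base (np.int64(369), [[-0.0558, -0.0884, 0.0052], [0.0241, 0.0004, 0.0088], [0.0563, 0.0947, 0.0119]])
side board (np.int64(246), [[-0.0147, -0.0774, 0.0802], [-0.0051, -0.0391, 0.0978], [0.0154, 0.07, 0.1148]]) base (np.int64(1398), [[-0.0551, -0.0911, 0.0051], [-0.0245, -0.03, 0.0078], [0.0541, 0.0871, 0.0118]])
wrist board (np.int64(186), [[-0.0142, 0.0174, 0.101], [-0.0066, 0.0193, 0.1097], [0.0154, 0.0199, 0.1149]]) base (np.int64(11754), [[-0.0545, -0.0164, 0.0059], [-0.0106, 0.0438, 0.008], [0.0541, 0.091, 0.0098]])
end (np.int64(2559), [[-0.0055, 0.0303, 0.1204], [0.0004, 0.0539, 0.1262], [0.0065, 0.0754, 0.1278]])
```

No contact, and it is aligned. Lowering the last 23 mm gently.

```bash
python3 -m crank '[0.1,0,0,-0.0005,-0.0004,0.006,0,0.1,0,0,-0.0005,-0.0004,0.012,0,0.1,0,0,-0.0005,-0.0004,0.017,0,0.1,0,0,-0.0005,-0.0004,0.02,0,0.1,0,0,-0.0005,-0.0004,0.0205,0]';python3 -m crank '[0,0,0,0,0,0.0005,0,0,0,0,0,0,0.0015,0]'; python3 -c "
from h import *
rel(*stand(0,0,.079))
d=cap('wrist');Q=(cloud(d)-SO)@yaw(SY);k=(d['z_map']>0)&(Q[...,2]>.09)&(Q[...,2]<.12)&(abs(Q[...,0])<.02)&(Q[...,1]>.03)&(Q[...,1]<.09);print(np.percentile(Q[k],[.5,50,99.5],0).round(4))"
```

```text
time: 7.05
tcp_pos: [0.5931, -0.2317, 0.0799]
tcp_rot: [0.799, 0.602, 0.0, -0.0]
ft_force: [0.3, -0.4, -0.2]
grip_width: 0.0121
grasp_force: 40.0
time: 7.25
tcp_pos: [0.5937, -0.2319, 0.0794]
tcp_rot: [0.799, 0.602, 0.001, 0.001]
ft_force: [0.5, -0.2, -1.9]
grip_width: 0.0116
grasp_force: 40.0
 turn [ 0.11 -0.02 -0.04] |0.1| shift [-0.0008 -0.0005  0.0004] |0.001|
[[-0.0061  0.0302  0.0979]
 [-0.0002  0.0535  0.1038]
 [ 0.006   0.075   0.1054]]
```

```bash
python3 -m crank '[0,0,0,0,0,0.0005,0,0,0,0,0,0,0.001,0]';python3 -m crank '[0,0,0,0,0,0.0005,0,0,0,0,0,0,0.001,0]';
```

```text
time: 7.5
tcp_pos: [0.5936, -0.232, 0.0786]
tcp_rot: [0.799, 0.602, 0.001, 0.001]
ft_force: [-1.3, -0.1, 3.0]
grip_width: 0.012
grasp_force: 40.0
time: 7.7
tcp_pos: [0.5936, -0.2321, 0.0785]
tcp_rot: [0.799, 0.602, 0.001, 0.001]
ft_force: [-1.9, -0.6, 8.5]
grip_width: 0.0119
grasp_force: 40.0
```

The board is resting on the plate (8.5 N). Ease off, release and retreat upward.

```bash
python3 -m crank '[0,0,0,0,0,-0.0008,0,0,0,0,0,0,-0.0008,0.3,0,0,0,0,0,-0.0008,0.3,0,0,0,0,0,-0.0008,0.3]' 5; python3 -m crank '[0,0,0,0,0,-0.01,0.3,0,0,0,0,0,-0.03,0.3,0,0,0,0,0,-0.06,0.3,0,0,0,0,0,-0.1,0.4,0,0,0,0,0,-0.15,0.5]'; python3 - <<'E'
from h import *
A=yaw(SY)
d=cap("wrist");Q=(cloud(d)-SO)@A;z=d["z_map"]
def rng(lo,hi,xm=.06,y0=-.1,y1=.1):
    k=(z>0)&(Q[...,2]>lo)&(Q[...,2]<hi)&(abs(Q[...,0])<xm)&(Q[...,1]<y1)&(Q[...,1]>y0)
    return k.sum(),np.percentile(Q[k],[.5,50,99.5],0).round(4).tolist()
print("top",rng(.09,.115,.02),"lug",rng(.06,.075,.04),"base",rng(.005,.011))
# pin in side view
P=cloud(cap("side"));b=dict(np.load("last_side.npz"));c=b["color"].astype(int)
g=(onz(b,(226,237),0.007));print(g)
k=(P[...,2]>.004)&(P[...,2]<.025)&(P[...,0]>.41)&(P[...,0]<.55)&(abs(P[...,1]-.02)<.05);print(k.sum())
bl=k&(c.sum(2)<150);u=np.argwhere(bl)[:,::-1];print("black px",len(u),u.mean(0));
o=np.array([onz(b,p,.010) for p in u]);print("handle c",o.mean(0)," rect",cv2.minAreaRect((o[:,:2]*1000).astype(np.float32)))
cv2.imwrite("pics/g.png",cv2.resize(d["color"],None,fx=1,fy=1))
E
```

```text
time: 8.1
tcp_pos: [0.5934, -0.2317, 0.0778]
tcp_rot: [0.799, 0.602, 0.001, 0.0]
ft_force: [0.4, -0.3, 1.1]
grip_width: 0.0273
grasp_force: 0.0
time: 8.6
tcp_pos: [0.5923, -0.2314, 0.2286]
tcp_rot: [0.799, 0.602, -0.0, -0.001]
ft_force: [1.3, -0.5, 0.1]
grip_width: 0.0406
grasp_force: 0.0
top (np.int64(1730), [[-0.006, -0.0546, 0.096], [0.0004, 0.0167, 0.103], [0.0068, 0.0742, 0.1047]]) lug (np.int64(706), [[-0.0174, -0.0207, 0.0601], [-0.0076, 0.002, 0.0678], [0.0164, 0.0231, 0.0714]]) base (np.int64(8636), [[-0.0543, -0.0867, 0.0059], [-0.0085, 0.0169, 0.008], [0.0543, 0.0901, 0.01]])
[0.45928057 0.01386266 0.007     ]
222
black px 89 [225.16853933 236.61797753]
handle c [0.45705713 0.0138701  0.01      ]  rect ((457.1692810058594, 13.681659698486328), (46.446712493896484, 17.292987823486328), 7.336043357849121)
```

View pics/g.png

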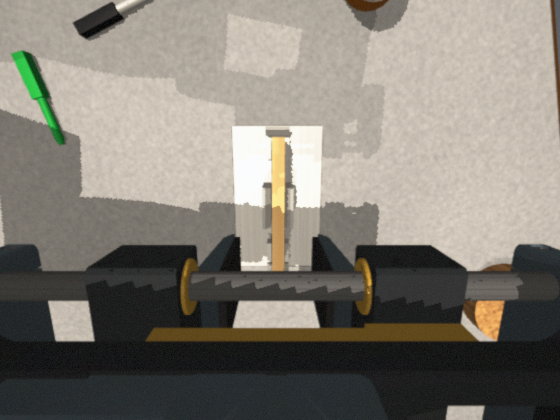

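The wrist view shows the board standing in the slot, its top edge at column 278 (rows 135–270), top at z 103 mm and centred as it must be. The pin's handle is at the top left, (100,20). Going to the pin.

```bash
cat >> h.py <<'E'
def down(p,yw): # tool x along heading yw deg, pointing down
    A=yaw(yw);return np.array(p),A@toolR([0,-1,0],[0,0,-1])
E
python3 -c "
from h import *
rel(*down([.43,.01,.18],10))"
```

```text
turn [ 0.93 -0.49 63.96] |64.0| shift [ 0.1878 -0.2285  0.0528] |0.300|
```

```bash
python3 -m crank '[0.1,0,8,0.023,-0.028,0,0.5,0.2,0,16,0.046,-0.056,0.01,0.5,0.4,-0.2,24,0.07,-0.084,0.02,0.5,0.5,-0.2,32,0.094,-0.114,0.025,0.5,0.6,-0.3,40,0.117,-0.142,0.03,0.5]'; python3 -c "
from h import *
rel(*down([.43,.01,.18],10))"
```

```text
time: 9.2
tcp_pos: [0.4879, -0.0789, 0.1978]
tcp_rot: [0.957, 0.289, -0.004, -0.002]
ft_force: [0.2, 1.1, 0.6]
grip_width: 0.0454
grasp_force: 0.0
 turn [-0.33  0.48 23.62] |23.6| shift [ 0.0012 -0.106   0.0186] |0.108|
```

```bash
python3 -m crank '[-0.1,0.1,8,0,-0.035,0.006,0.5,-0.2,0.3,16,0,-0.071,0.012,0.5,-0.3,0.5,23.6,0.001,-0.106,0.018,0.5,-0.3,0.5,23.6,0.001,-0.106,0.018,0.5]'; python3 - <<'E'
from h import *
d=cap("wrist");P=cloud(d);z=d["z_map"];c=d["color"].astype(int)
k=(z>0)&(P[...,2]>.004)&(P[...,2]<.03)&(abs(P[...,0]-.48)<.09)&(abs(P[...,1]-.02)<.05)
n,l,st,ce=cv2.connectedComponentsWithStats(k.astype(np.uint8))
for i in range(1,n):
    if st[i,4]>50:
        q=P[l==i];print(st[i],cv2.minAreaRect((q[:,:2]*1000).astype(np.float32)),np.percentile(q[:,2],[5,50,98]).round(4))
        h=q[c[l==i].sum(1)<150];print("  black",len(h),h.mean(0).round(4) if len(h) else 0, cv2.minAreaRect((h[:,:2]*1000).astype(np.float32)) if len(h)>10 else 0, np.percentile(h[:,2],[5,50,98]).round(4)if len(h)else 0)
print(bot.observe()["q"].round(2))
cv2.imwrite("pics/i.png",d["color"])
E
```

```text
time: 9.6
tcp_pos: [0.4274, 0.0107, 0.1803]
tcp_rot: [0.996, 0.091, -0.001, -0.001]
ft_force: [0.6, -0.6, 0.2]
grip_width: 0.0457
grasp_force: 0.0
[ 269  101   14  101 1096] ((484.9161071777344, 21.589801788330078), (103.5130844116211, 13.949894905090332), 8.949697494506836) [0.0075 0.0138 0.0168]
  black 468 [0.4566 0.0167 0.0151] ((456.70654296875, 17.073047637939453), (43.71171188354492, 12.832592010498047), 10.292279243469238) [0.0137 0.0151 0.0169]
[-0.01  0.12  1.92  0.    1.1   1.38]
```

View pics/i.png

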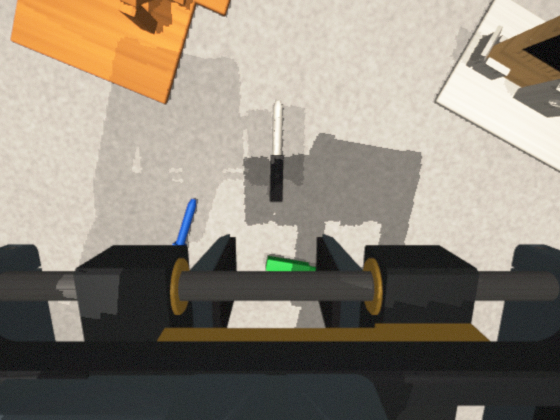

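The wrist view shows the black-handled pin from (277,200) to its tip at (278,102), heading 9°, total length 104 mm. That matches the 105 mm given. Green is at (290,265), blue at (190,210). Descend on the handle at pin x = -28.

```bash
python3 -c "
from h import *
rel(*down([.4545,.0168,.06],9));rel(*down([.4545,.0168,.0045],9))"
```

```text
turn [-0.02 -0.01  1.59] |1.6| shift [ 0.0259 -0.0026  0.1209] |0.124|
 turn [-0.02 -0.01  1.59] |1.6| shift [ 0.0259 -0.0026  0.1764] |0.178|
```

```bash
python3 -m crank '[0,0,0.8,0.013,-0.0015,0.03,0.4,0,0,1.6,0.026,-0.0026,0.06,0.4,0,0,1.6,0.026,-0.0026,0.1,0.4,0,0,1.6,0.026,-0.0026,0.13,0.4,0,0,1.6,0.026,-0.0026,0.14,0.4]'; python3 -m crank '[0,0,0,0,0,0,0.4]';python3 -c "
from h import *
rel(*down([.4545,.0168,.0045],9))
d=cap('wrist');P=cloud(d);c=d['color'].astype(int)
k=(d['z_map']>0)&(P[...,2]>.004)&(P[...,2]<.02)&(abs(P[...,0]-.48)<.07)&(abs(P[...,1]-.02)<.025)
q=P[k];print(cv2.minAreaRect((q[:,:2]*1000).astype(np.float32)),np.percentile(q,[1,50,99],0).round(4).tolist())
Q=(q-[.4324,.0134,0])@yaw(9)
for x in np.arange(.055,.105,.01):
    j=abs(Q[:,0]-x)<.005
    if j.sum()>5:print(x.round(3),np.percentile(Q[j,1],[2,50,98]).round(4),np.percentile(Q[j,2],98).round(4))
"
```

```text
time: 10.15
tcp_pos: [0.4548, 0.0148, 0.0383]
tcp_rot: [0.997, 0.077, -0.002, -0.0]
ft_force: [-1.4, -0.2, 0.2]
grip_width: 0.0362
grasp_force: 0.0
time: 10.25
tcp_pos: [0.4558, 0.015, 0.0399]
tcp_rot: [0.997, 0.076, -0.001, -0.0]
ft_force: [-0.4, -0.7, 0.5]
grip_width: 0.0363
grasp_force: 0.0
 turn [-0.03  0.11 -0.24] |0.3| shift [-0.001  -0.002   0.0354] |0.035|
((488.61029052734375, 22.393722534179688), (97.09344482421875, 13.762613296508789), 8.824716567993164) [[0.4419, 0.0098, 0.0058], [0.4825, 0.0222, 0.0124], [0.5346, 0.0324, 0.0164]]
0.055 [-0.0054 -0.0002  0.0055] 0.0145
0.065 [-0.0048 -0.0002  0.005 ] 0.0121
0.075 [-0.0048  0.      0.0049] 0.0116
0.085 [-0.0048  0.0003  0.0048] 0.0116
0.095 [-0.0041  0.0002  0.0047] 0.0109
```

```bash
python3 -m crank '[0,0,-0.2,-0.001,-0.0018,0.015,0.4,0,0,-0.2,-0.001,-0.0018,0.028,0.4,0,0,-0.2,-0.001,-0.0018,0.034,0.4,0,0,-0.2,-0.001,-0.0018,0.035,0.4]';python3 -m crank '[0,0,0,0,0,0,0,0,0,0,0,0,0,0,0,0,0,0,0,0,0,0,0,0,0,0,0,0]' 20;python3 -m crank '[0,0,0,0,0,0,0]' 20; python3 -c "
from h import *
rel(*down([.4545,.0168,.0045],9))"
```

```text
time: 10.7
tcp_pos: [0.4554, 0.0171, 0.0064]
tcp_rot: [0.997, 0.078, 0.001, -0.0]
ft_force: [-0.4, 1.7, -0.3]
grip_width: 0.0364
grasp_force: 0.0
time: 11.1
tcp_pos: [0.4549, 0.0173, 0.0061]
tcp_rot: [0.997, 0.078, 0.001, -0.0]
ft_force: [0.3, -0.1, 2.9]
grip_width: 0.014
grasp_force: 20.0
time: 11.2
tcp_pos: [0.4549, 0.0172, 0.0061]
tcp_rot: [0.997, 0.078, 0.001, -0.0]
ft_force: [0.3, -0.1, 3.8]
grip_width: 0.014
grasp_force: 20.0
 turn [-0.01 -0.07 -0.03] |0.1| shift [-0.0005  0.0004  0.0016] |0.002|
```

Gripped at 14.0 mm. Lift and carry to the stand's near side.

```bash
python3 -m crank '[0,0,0,0,0,-0.01,0,0,0,0,0,0,-0.03,0,0,0,0,0,0,-0.06,0,0,0,0,0,0,-0.095,0,0,0,0,0,0,-0.12,0]' 35; python3 -c "
from h import *
A=yaw(SY);p=SO+A@[-.13,0,.12];print(p)
rel(*down(p,SY))"
```

```text
time: 11.7
tcp_pos: [0.4548, 0.0173, 0.1281]
tcp_rot: [0.997, 0.078, 0.001, -0.0]
ft_force: [-0.4, -0.3, -0.8]
grip_width: 0.0137
grasp_force: 35.0
[ 0.46803598 -0.19666714  0.12      ]
 turn [-0.04 -0.12 24.96] |25.0| shift [-0.0203  0.2134  0.008 ] |0.215|
```

```bash
python3 -m crank '[0,0,3,-0.002,0.025,0,0,0,0,8,-0.007,0.07,0,0,0,0,13,-0.011,0.115,0.003,0,0,0,18,-0.015,0.155,0.006,0,0,0,23,-0.018,0.195,0.008,0]'; python3 -m crank '[0,0,2,0,0.018,0,0,0,0,2,0,0.018,0,0]';  python3 - <<'E'
from h import *
A=yaw(SY);rel(*down(SO+A@[-.13,0,.12],SY))
def f(c):
    d=cap(c);Q=(cloud(d)-SO)@A;z=d["z_map"]
    s=bot.observe();t=A.T@(s["tcp_pos"]-SO)
    k=(z>0)&(abs(Q[...,1]-t[1])<.015)&(Q[...,0]>t[0]+.03)&(Q[...,0]<t[0]+.09)&(abs(Q[...,2]-t[2])<.02)
    q=Q[k]-t;print(c,k.sum(),t.round(4),np.percentile(q,[1,50,99],0).round(4).tolist())
    for x in(.04,.05,.06,.07,.08):
        j=abs(q[:,0]-x)<.005
        if j.sum()>3:print(" ",x,"y",np.percentile(q[j,1],[2,98]).round(4),"z",np.percentile(q[j,2],[2,98]).round(4))
for c in("wrist","side","scene"):f(c)
E
```

```text
time: 12.2
tcp_pos: [0.4665, -0.1797, 0.1179]
tcp_rot: [0.992, -0.124, -0.0, -0.0]
ft_force: [0.2, -0.1, -0.6]
grip_width: 0.0134
grasp_force: 35.0
time: 12.4
tcp_pos: [0.4621, -0.1977, 0.1177]
tcp_rot: [0.99, -0.141, -0.0, -0.0]
ft_force: [0.3, 1.5, 0.0]
grip_width: 0.0139
grasp_force: 35.0
 turn [-0.01  0.02 -0.24] |0.2| shift [ 0.0054 -0.0026 -0.0023] |0.006|
wrist 1759 [-0.1358 -0.0012  0.1177] [[0.0306, -0.0052, -0.0005], [0.0562, -0.0004, 0.0035], [0.0815, 0.0041, 0.006]]
  0.04 y [-0.0052  0.0041] z [0.0009 0.0059]
  0.05 y [-0.0052  0.004 ] z [0.0006 0.0056]
  0.06 y [-0.0051  0.0039] z [0.0004 0.0051]
  0.07 y [-0.0051  0.0038] z [0.0001 0.0047]
  0.08 y [-0.0046  0.0037] z [-0.0014  0.004 ]
side 9 [-0.1359 -0.0003  0.1177] [[0.0746, -0.0075, -0.0009], [0.0775, -0.0043, -0.0004], [0.0816, -0.001, 0.0031]]
  0.08 y [-0.0059 -0.001 ] z [-0.0009  0.003 ]
scene 43 [-0.1359  0.0002  0.1177] [[0.0309, -0.003, -0.0045], [0.0556, 0.0037, 0.0025], [0.0796, 0.0096, 0.0089]]
  0.04 y [0.0002 0.0076] z [0.0003 0.0066]
  0.05 y [0.001  0.0074] z [-0.0015  0.0095]
  0.06 y [-0.0025  0.0084] z [-0.0017  0.0071]
  0.07 y [0.0008 0.0088] z [-0.0042  0.0063]
  0.08 y [-0.0023  0.0094] z [-0.0014  0.0044]
```

```bash
python3 -m crank '[0,0,-0.2,0.002,0,0.02,0,0,0,-0.2,0.004,-0.001,0.04,0,0,0,-0.2,0.005,-0.001,0.06,0,0,0,-0.2,0.005,-0.001,0.072,0,0,0,-0.2,0.005,-0.001,0.0755,0]'; python3 -m crank '[0,0,0,0,0,0,0,0,0,0,0,0,0,0]';  cat > m.py <<'E'
from h import *
A=yaw(SY);
s=bot.observe();t=A.T@(s["tcp_pos"]-SO);print("tcp",t.round(4),s["ft_force"].round(1));rel(*down(SO+A@[-.13,0,.042],SY))
d=cap("wrist");Q=(cloud(d)-SO)@A;z=d["z_map"]
q=Q[(z>0)&(abs(Q[...,1]-t[1])<.015)&(Q[...,0]>t[0]+.03)&(Q[...,0]<min(t[0]+.09,-.019))&(abs(Q[...,2]-t[2])<.015)]
for x in np.arange(.035,.09,.01):
    j=abs(q[:,0]-t[0]-x)<.005
    if j.sum()>8:print(" pin",x.round(3),"y",np.percentile(q[j,1],[2,98]).round(4),np.percentile(q[j,1],[2,98]).mean().round(4),"ztop",np.percentile(q[j,2],97).round(4))
print("tip x",q[:,0].max().round(4) if len(q) else 0)
def rng(n,lo,hi,x0,x1,y0=-.1,y1=.1):
    k=(z>0)&(Q[...,2]>lo)&(Q[...,2]<hi)&(Q[...,0]>x0)&(Q[...,0]<x1)&(Q[...,1]<y1)&(Q[...,1]>y0)
    print(n,k.sum(),np.percentile(Q[k],[1,50,99],0).round(4).tolist() if k.sum() else 0)
rng("lug-",.045,.073,-.03,-.009,-.035,.035);rng("lug- mid",.03,.055,-.03,-.009,-.035,.035);rng("board top",.09,.115,-.02,.02);rng("base",.004,.011,-.07,-.02)
k=(z>0)&(abs(Q[...,2])<.012)&(Q[...,0]>-.052)&(Q[...,0]<-.022)&(abs(Q[...,1])<.08)&(Q[...,2]>.004)
if k.sum()>50:print("plate tilt deg x,y",np.degrees(np.linalg.lstsq(np.c_[Q[k][:,:2],np.ones(k.sum())],Q[k][:,2],rcond=None)[0][:2]).round(2))
E
python3 m.py; python3 -c "
import numpy as np,cv2
cv2.imwrite('pics/j.png',np.load('last_wrist.npz')['color'])"
```

```text
time: 13.05
tcp_pos: [0.467, -0.1947, 0.041]
tcp_rot: [0.991, -0.137, -0.001, -0.001]
ft_force: [0.8, 0.9, 0.2]
grip_width: 0.0134
grasp_force: 35.0
time: 13.25
tcp_pos: [0.4683, -0.196, 0.0428]
tcp_rot: [0.99, -0.138, 0.001, -0.0]
ft_force: [0.1, 0.2, 0.3]
grip_width: 0.0138
grasp_force: 35.0
tcp [-0.1299  0.0007  0.0428] [0.1 0.2 0.3]
 turn [-0.02 -0.08  0.18] |0.2| shift [-0.0001  0.0007  0.0008] |0.001|
 pin 0.035 y [-0.0028  0.0065] 0.0018 ztop 0.0488
 pin 0.045 y [-0.0027  0.0065] 0.0019 ztop 0.0483
 pin 0.055 y [-0.0026  0.0064] 0.0019 ztop 0.048
 pin 0.065 y [-0.0026  0.0064] 0.0019 ztop 0.0478
 pin 0.075 y [-0.0025  0.0064] 0.002 ztop 0.0471
 pin 0.085 y [-0.0009  0.0048] 0.002 ztop 0.0453
tip x -0.0482
lug- 3448 [[-0.018, -0.0202, 0.0457], [-0.0159, 0.0014, 0.0616], [-0.0092, 0.0229, 0.0712]]
lug- mid 1345 [[-0.0181, -0.0201, 0.0302], [-0.0176, 0.0014, 0.0414], [-0.0142, 0.0229, 0.0548]]
board top 0 0
base 17263 [[-0.055, -0.0859, 0.0059], [-0.0369, 0.0018, 0.008], [-0.0204, 0.0887, 0.0097]]
plate tilt deg x,y [0.1  0.04]
```

View pics/j.png

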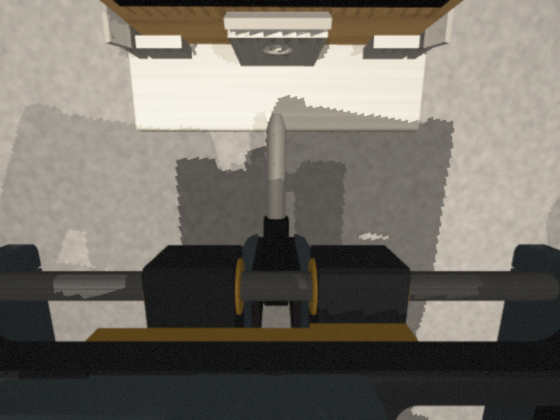

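The wrist view shows the pin pointing at the lug hole: tip at (277,113), hole at (277,48). The pin droops about 1.7° at the tip and sits 0.5 mm off in y. I'll correct both and measure the hole on the lug face.

```bash
python3 -m crank '[0,0.8,0,0,0.0005,0.0015,0,0,1.7,0,0,0.0005,0.0028,0,0,1.7,0,0,0.0005,0.0028,0]'; cat >> m.py <<'E'
# hole on lug face: rays through plane x=-.0175, seen deeper than plane
K=d["camera_matrix"];h,w=z.shape;u,v=np.meshgrid(np.arange(w),np.arange(h))
D=np.stack([(u-K[0,2])/K[0,0],(v-K[1,2])/K[1,1],np.ones((h,w))],-1)@d["wc"][:3,:3].T@A
o=(d["wc"][:3,3]-SO)@A
L=(-.0177-o[0])/D[...,0];F=o+D*L[...,None]
k=(L>0)&(z>L+.0015)&(abs(F[...,1]-.0014)<.012)&(abs(F[...,2]-.042)<.012)
n,l,st,ce=cv2.connectedComponentsWithStats(k.astype(np.uint8))
for i in range(1,n):
    if st[i,4]>15:f=F[l==i];print("hole",st[i].tolist(),"y",f[:,1].min().round(4),f[:,1].max().round(4),"z",f[:,2].min().round(4),f[:,2].max().round(4))
E
python3 m.py
```

```text
time: 13.6
tcp_pos: [0.4667, -0.1963, 0.0392]
tcp_rot: [0.99, -0.138, 0.015, 0.002]
ft_force: [-0.0, 0.9, -0.4]
grip_width: 0.0136
grasp_force: 35.0
tcp [-0.1313  0.      0.0392] [-0.   0.9 -0.4]
 turn [-0.04 -1.68  0.15] |1.7| shift [ 0.0014  0.     -0.0027] |0.003|
 pin 0.035 y [-0.0035  0.0058] 0.0011 ztop 0.0461
 pin 0.045 y [-0.0035  0.0057] 0.0011 ztop 0.0462
 pin 0.055 y [-0.0034  0.0057] 0.0012 ztop 0.046
 pin 0.065 y [-0.0033  0.0057] 0.0012 ztop 0.046
 pin 0.075 y [-0.0032  0.0057] 0.0012 ztop 0.0456
 pin 0.085 y [-0.0016  0.0041] 0.0013 ztop 0.0441
tip x -0.0496
lug- 3609 [[-0.018, -0.0201, 0.0459], [-0.016, 0.0015, 0.0607], [-0.0097, 0.023, 0.0713]]
lug- mid 1529 [[-0.0181, -0.0201, 0.0304], [-0.0175, 0.0016, 0.042], [-0.0138, 0.0229, 0.0548]]
board top 0 0
base 17453 [[-0.0549, -0.0859, 0.006], [-0.037, 0.0017, 0.008], [-0.0203, 0.0888, 0.0097]]
plate tilt deg x,y [0.09 0.03]
hole [259, 40, 31, 11, 227] y -0.0053 0.0094 z 0.036 0.0504
```

```bash
python3 -m crank '[0,0,0,0.008,-0.0005,-0.0012,0,0,0,0,0.016,-0.0005,-0.0012,0,0,0,0,0.022,-0.0005,-0.0012,0,0,0,0,0.024,-0.0005,-0.0012,0,0,0,0,0.024,-0.0005,-0.0012,0]'; python3 m.py
```

```text
time: 14.15
tcp_pos: [0.4912, -0.2027, 0.041]
tcp_rot: [0.99, -0.138, 0.015, 0.002]
ft_force: [-0.8, -0.4, -0.3]
grip_width: 0.0134
grasp_force: 35.0
tcp [-0.1061  0.0006  0.041 ] [-0.8 -0.4 -0.3]
 turn [-0.03 -1.69  0.17] |1.7| shift [-0.0239  0.0005 -0.0017] |0.024|
 pin 0.035 y [-0.0029  0.0064] 0.0017 ztop 0.0481
 pin 0.045 y [-0.0029  0.0064] 0.0018 ztop 0.0479
 pin 0.055 y [-0.0027  0.0063] 0.0018 ztop 0.0477
 pin 0.065 y [-0.0027  0.0063] 0.0018 ztop 0.0478
 pin 0.075 y [-0.0026  0.0063] 0.0019 ztop 0.0474
 pin 0.085 y [-0.001   0.0047] 0.0019 ztop 0.045
tip x -0.0244
lug- 2662 [[-0.0282, -0.0201, 0.0456], [-0.0156, 0.0016, 0.0661], [-0.0092, 0.023, 0.0711]]
lug- mid 869 [[-0.0296, -0.0199, 0.0303], [-0.0176, 0.0016, 0.0437], [-0.0155, 0.0229, 0.0549]]
board top 20707 [[-0.0065, -0.0732, 0.0905], [-0.0036, -0.0005, 0.1027], [0.0026, 0.0737, 0.1045]]
base 14858 [[-0.0547, -0.0859, 0.0063], [-0.037, -0.0024, 0.008], [-0.0204, 0.0889, 0.0096]]
plate tilt deg x,y [0.11 0.04]
hole [262, 98, 32, 6, 117] y -0.007 0.0088 z 0.0346 0.0502
```

```bash
python3 -m crank '[0,0,0,0.004,0.0003,0.0006,0,0,0,0,0.008,0.0003,0.0006,0,0,0,0,0.012,0.0003,0.0006,0,0,0,0,0.016,0.0003,0.0006,0]'; python3 m.py | head -9
```

```text
time: 14.6
tcp_pos: [0.5065, -0.2074, 0.0411]
tcp_rot: [0.99, -0.138, 0.015, 0.002]
ft_force: [-0.8, 0.6, -0.7]
grip_width: 0.0137
grasp_force: 35.0
tcp [-0.09    0.0003  0.0411] [-0.8  0.6 -0.7]
 turn [-0.03 -1.71  0.16] |1.7| shift [-0.0399  0.0002 -0.0021] |0.040|
 pin 0.035 y [-0.0032  0.0061] 0.0014 ztop 0.0483
 pin 0.045 y [-0.0031  0.0061] 0.0015 ztop 0.0482
 pin 0.055 y [-0.0031  0.006 ] 0.0015 ztop 0.0478
 pin 0.065 y [-0.003  0.006] 0.0015 ztop 0.0479
 pin 0.075 y [-0.0029  0.006 ] 0.0016 ztop 0.0475
tip x -0.019
lug- 2488 [[-0.0291, -0.02, 0.0453], [-0.0153, 0.0017, 0.0672], [-0.0093, 0.0229, 0.0712]]
```

The tip is in the first hole with no contact force. Continuing.

```bash
python3 -m crank '[0,0,0,0.004,0,0.0005,0,0,0,0,0.008,0,0.0005,0,0,0,0,0.012,0,0.0005,0]'; python3 -m crank '[0,0,0,0.004,0,0,0,0,0,0,0.008,0,0,0]';python3 m.py | head -9
```

```text
time: 14.95
tcp_pos: [0.518, -0.2106, 0.0409]
tcp_rot: [0.99, -0.138, 0.015, 0.002]
ft_force: [0.4, -0.1, -0.4]
grip_width: 0.0135
grasp_force: 35.0
time: 15.15
tcp_pos: [0.5257, -0.2128, 0.0411]
tcp_rot: [0.99, -0.138, 0.015, 0.002]
ft_force: [-0.4, -0.1, 0.1]
grip_width: 0.0136
grasp_force: 35.0
tcp [-0.0701  0.0004  0.0411] [-0.4 -0.1  0.1]
 turn [-0.03 -1.69  0.16] |1.7| shift [-0.0598  0.0002 -0.0027] |0.060|
 pin 0.035 y [-0.0032  0.0062] 0.0015 ztop 0.048
 pin 0.045 y [-0.0031  0.0062] 0.0015 ztop 0.0481
 pin 0.055 y [-0.003   0.0061] 0.0016 ztop 0.0474
tip x -0.019
lug- 2054 [[-0.0292, -0.0201, 0.0453], [-0.0137, 0.0013, 0.0679], [-0.0092, 0.0228, 0.0712]]
lug- mid 397 [[-0.0298, -0.0031, 0.0427], [-0.0242, 0.0013, 0.0464], [-0.0185, 0.0062, 0.0485]]
board top 17047 [[-0.0062, -0.0733, 0.0961], [0.0, 0.0, 0.103], [0.0061, 0.0737, 0.1045]]
```

```bash
python3 -m crank '[0,0,0,0.004,0,0.0004,0,0,0,0,0.008,0,0.0006,0,0,0,0,0.012,0,0.0008,0]'; python3 -m crank '[0,0,0,0.004,0,0.0002,0,0,0,0,0.008,0,0.0003,0]';python3 m.py | head -5
```

```text
time: 15.5
tcp_pos: [0.5372, -0.2161, 0.0407]
tcp_rot: [0.99, -0.138, 0.015, 0.002]
ft_force: [0.7, -0.3, -1.0]
grip_width: 0.0135
grasp_force: 35.0
time: 15.7
tcp_pos: [0.545, -0.2182, 0.0406]
tcp_rot: [0.99, -0.138, 0.015, 0.002]
ft_force: [0.5, 1.4, -0.7]
grip_width: 0.0135
grasp_force: 35.0
tcp [-0.0501  0.0005  0.0406] [ 0.5  1.4 -0.7]
 turn [-0.03 -1.69  0.16] |1.7| shift [-0.0798  0.0002 -0.0038] |0.080|
tip x 0
lug- 1614 [[-0.0297, -0.02, 0.046], [-0.0147, 0.0013, 0.0685], [-0.0113, 0.0228, 0.0712]]
lug- mid 431 [[-0.0298, -0.0052, 0.0387], [-0.0255, 0.0013, 0.0488], [-0.0216, 0.0083, 0.0506]]
```

About 4 mm remains. Push until the shoulder makes contact.

```bash
python3 -m crank '[0,0,0,0.002,0,0.0001,0,0,0,0,0.003,0,0.0001,0]'; python3 -m crank '[0,0,0,0.001,0,0,0,0,0,0,0.002,0,0,0]';python3 -m crank '[0,0,0,0.001,0,0,0]'
```

```text
time: 15.95
tcp_pos: [0.5476, -0.219, 0.0406]
tcp_rot: [0.99, -0.138, 0.015, 0.002]
ft_force: [0.5, 0.7, -1.3]
grip_width: 0.0137
grasp_force: 35.0
time: 16.15
tcp_pos: [0.5494, -0.2195, 0.0407]
tcp_rot: [0.99, -0.138, 0.015, 0.002]
ft_force: [0.2, 0.1, -0.8]
grip_width: 0.0138
grasp_force: 35.0
time: 16.25
tcp_pos: [0.5503, -0.2198, 0.0407]
tcp_rot: [0.99, -0.138, 0.015, 0.002]
ft_force: [-2.6, 1.0, 0.2]
grip_width: 0.0137
grasp_force: 35.0
```

```bash
python3 -m crank '[0,0,0,0.001,0,0,0,0,0,0,0.001,0,0,0]'; python3 -c "
from h import *
s=bot.observe();print((yaw(SY).T@(s['tcp_pos']-SO)).round(4),yaw(SY).T@s['ft_force'])"
```

```text
time: 16.45
tcp_pos: [0.5503, -0.2197, 0.0405]
tcp_rot: [0.99, -0.138, 0.013, 0.002]
ft_force: [-3.1, 0.0, 1.7]
grip_width: 0.0135
grasp_force: 35.0
[-0.0446  0.0005  0.0405] [-3.01050108 -0.85634076  1.66324191]
```

```bash
python3 -m crank '[0,0,0,0.001,0,0,0,0,0,0,0.0015,0,0,0]'; python3 - <<'E'
from h import *
A=yaw(SY);s=bot.observe();print((A.T@(s['tcp_pos']-SO)).round(4),(A.T@s['ft_force']).round(1))
for c in("side","scene","wrist"):
    d=cap(c);Q=(cloud(d)-SO)@A;z=d["z_map"]
    k=(z>0)&(abs(Q[...,1])<.012)&(abs(Q[...,2]-.042)<.012)&(Q[...,0]>.019)&(Q[...,0]<.06)
    print(c,k.sum(),np.percentile(Q[k],[1,50,99],0).round(4).tolist() if k.sum() else 0)
    if c=="wrist":
        k=(z>0)&(abs(Q[...,1]-.0015)<.006)&(abs(Q[...,2]-.049)<.005)&(Q[...,0]>-.04)&(Q[...,0]<-.01)
        print("handle front top x",np.sort(Q[k][:,0])[-20:].round(4))
E
```

```text
time: 16.65
tcp_pos: [0.5504, -0.2197, 0.0404]
tcp_rot: [0.99, -0.138, 0.012, 0.001]
ft_force: [-7.3, 0.9, 4.5]
grip_width: 0.0135
grasp_force: 35.0
[-0.0445  0.0005  0.0404] [-7.3 -1.2  4.5]
side 0 0
scene 16 [[0.0193, -0.0022, 0.0384], [0.0284, 0.0053, 0.0442], [0.0357, 0.011, 0.0506]]
wrist 601 [[0.0195, -0.0027, 0.0412], [0.0275, 0.0016, 0.0448], [0.0371, 0.0062, 0.0469]]
handle front top x [-0.0221 -0.0221 -0.0221 -0.022  -0.022  -0.022  -0.022  -0.0219 -0.0219
 -0.0219 -0.0219 -0.0219 -0.0219 -0.0219 -0.0218 -0.0218 -0.0217 -0.0217
 -0.0217 -0.0216]
```

The shoulder is home: the tip stands at +37.1 mm (37.5 expected), and force rises with no travel. Release and retreat upward.

```bash
python3 -m crank '[0,0,0,0,0,0,0,0,0,0,0,0,0,0.35,0,0,0,0,0,0,0.35,0,0,0,0,0,0,0.35]' 5; python3 -m crank '[0,0,0,0,0,-0.01,0.35,0,0,0,0,0,-0.03,0.35,0,0,0,0,0,-0.06,0.35,0,0,0,0,0,-0.1,0.35,0,0,0,-0.04,0,-0.14,0.35]'; python3 -m crank '[0,0,0,-0.06,0,0,0.35,0,0,0,-0.08,0,0,0.35,0,0,0,-0.08,0,0,0.35]'; python3 - <<'E'
from h import *
A=yaw(SY)
ims=[]
for c in("side","scene","wrist"):
    d=cap(c);Q=(cloud(d)-SO)@A;z=d["z_map"];ims.append(d["color"])
    for n,x0,x1,zm in(("tip",.019,.06,.042),("handle",-.09,-.0185,.042),("boardtop",-.02,.02,.1)):
        k=(z>0)&(abs(Q[...,1])<(.012 if n!="boardtop" else .1))&(abs(Q[...,2]-zm)<.012)&(Q[...,0]>x0)&(Q[...,0]<x1)
        print(c,n,k.sum(),np.percentile(Q[k],[1,50,99],0).round(4).tolist() if k.sum() else 0)
w=ims[2];w=w[:420,100:460]
s=cv2.resize(ims[0][215:335,270:390],(420,420),interpolation=cv2.INTER_CUBIC)
cv2.imwrite("pics/k.png",np.hstack([w,s]))
E
```

```text
time: 17.2
tcp_pos: [0.5537, -0.2208, 0.0411]
tcp_rot: [0.99, -0.138, 0.016, 0.002]
ft_force: [-0.4, 0.6, -0.0]
grip_width: 0.0318
grasp_force: 0.0
time: 17.7
tcp_pos: [0.5185, -0.2111, 0.1778]
tcp_rot: [0.99, -0.138, 0.018, 0.003]
ft_force: [-0.1, 0.1, 1.5]
grip_width: 0.032
grasp_force: 0.0
time: 18.0
tcp_pos: [0.4343, -0.1866, 0.1737]
tcp_rot: [0.99, -0.138, 0.014, 0.002]
ft_force: [-0.1, 0.1, -0.0]
grip_width: 0.0316
grasp_force: 0.0
side tip 7 [[0.0309, -0.0034, 0.0395], [0.034, -0.0026, 0.0436], [0.0369, 0.0007, 0.0446]]
side handle 164 [[-0.0681, -0.0099, 0.0337], [-0.0434, -0.0041, 0.0458], [-0.0192, 0.0069, 0.0508]]
side boardtop 415 [[-0.0065, -0.0773, 0.0889], [-0.0017, -0.0089, 0.1017], [0.007, 0.0726, 0.1065]]
scene tip 15 [[0.0198, -0.0033, 0.0384], [0.0274, 0.0046, 0.0444], [0.0368, 0.0071, 0.0478]]
scene handle 40 [[-0.0689, -0.0077, 0.033], [-0.0554, 0.0056, 0.0445], [-0.0409, 0.0118, 0.0505]]
scene boardtop 136 [[-0.0079, -0.0765, 0.0882], [0.0027, -0.0136, 0.1017], [0.0084, 0.0782, 0.1068]]
wrist tip 0 0
wrist handle 967 [[-0.0675, -0.0059, 0.0396], [-0.0426, 0.0012, 0.0477], [-0.0188, 0.0085, 0.0495]]
wrist boardtop 5769 [[-0.0065, -0.073, 0.0887], [-0.0028, -0.0001, 0.1027], [0.0054, 0.074, 0.1047]]
```

View pics/k.png

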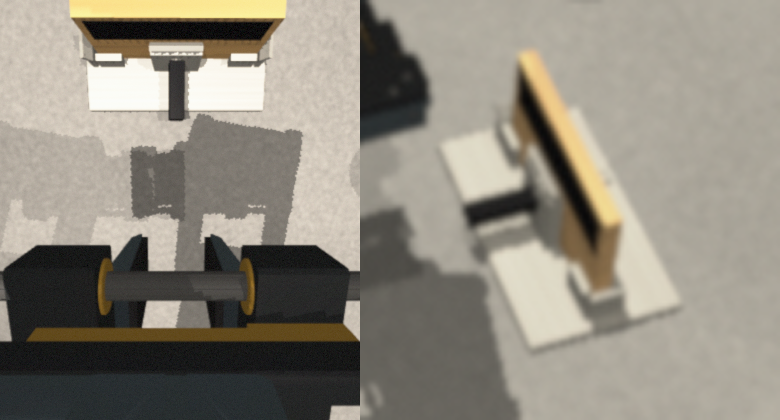

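The picture shows the board upright in the stand. The black handle is against the lug at (176,62), and its rear end at x -67.5 mm is exactly the home value. The gripper is clear of everything.

```bash
python3 -c "
from cell import bot
print(bot.hand_in())"
```

```text
the job is handed in; nothing more can be done
None
```

The board stands upright between the lugs, the pin is through both lugs and the board with its handle against the lug, the gripper is clear, the bottle, tumbler and carton were left alone, and the job is handed in at about 18 s of the 64 s allowed.

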